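# Gauge two breaker bushings for wear and sort them

## Robot

A 7-joint arm with a two-finger parallel gripper is mounted at the origin on the work surface. World frame = base frame: x ahead of the robot, y to its left, z up, the work surface at z = 0. Lengths are in m, angles in rad, forces in N, time in s.
With the tool pointing down it reaches from about 0.425 to 0.925 m from the base axis. Payload 6.8 kg.
Tool frame: the origin (TCP) lies where the fingers leave the gripper's body, on its centre line; the fingertips stand 73 mm ahead of it and the grasp point (between the pads) lies 54 mm ahead of it; z points along the fingers, y is the line along which they close (so a half turn about z gives the same grasp; the last joint's range is limited). The gripper opens to 85 mm and grips with 20 to 120 N. Pads are 22 mm wide; open, the fingers measure 114 mm over their backs; the gripper's body (76 mm by 85 mm) begins 54 mm behind the grasp point. The pads swing forward as they close: fully open they stand 13 mm farther back than shut.
Start: joints at [-1.364, 0.477, 0.022, 1.555, -0.011, 1.109, -0.083], TCP at [0.209, 0.642, 0.304] pointing down, gripper open.
Joint ranges: [-2.96, 2.96], [-0.34, 2.1], [-1.41, 1.46], [0.24, 2.44], [-1.37, 4.51], [0.17, 1.92], [-2.96, 2.96]. Speed limits (rad/s): [2.39, 2.39, 3.14, 3.14, 3.14, 3.14, 3.14].

## Interface

Orientations are given as a rotation vector (axis times angle).
In Python, from bench import r, camrig, status gives the robot as it stands (r), with the cameras (camrig) and the readings (status).
- The arm moves only by the shell command python3 drive.py 'ROWS' [OPENING] [FORCE]. ROWS is a JSON list that holds a single list of rows (three levels of brackets), with 1 to 5 rows, each of 6 numbers: dx, dy, dz in m, then a rotation vector rx, ry, rz in rad; each row is the pose to reach, as a shift and turn from the pose commanded when the command began, along the tool's axes at that moment; what a row does not reach only later rows make up. A row lasts 1/10 s, in which the tool goes at most 0.05 m and 0.15 rad, less where a joint would pass 70% of its speed; a pose out of reach is approached as far as the arm can. OPENING is the finger opening in m, set as the command begins (- or left out keeps the last). The fingers move at their own pace and stop on an object; FORCE is the grip in N (left out, the last holds). Time passes only in rows, so rows that do not move let the fingers close. It prints the time, the measured TCP pose, the force, the opening and the grip force at its end. Input that does not fit is refused with a message, and nothing moves.
- status.get_obs(): the state, without advancing time (a new reading comes with each control period).
- camrig.grab_frame(name): name is "side" or "top"; returns (picture, depth): 480x640x3 uint8, blue, green, red; 480x640 float32, m along the optical axis (not along the pixel's ray), 0 where there is no reading.
- camrig.camera_info(name): a dict with "camera_matrix" (3x3 intrinsics, pixels), "R" (3x3) and "t" (3): a world point X has camera coordinates R X + t. Camera axes: x right, y down, z forward; pixel columns grow to the right and rows downward; lengths in m; the calibration is good to about 2 mm. A picture is of the moment at which its call begins. camera_info takes no time and is no camera call.
- r.hand_in(): hands the job in; it is judged then, once.
The state is a dict: "clock": time; "joints": joint angles; "qvel": joint speeds; "tau": joint torques, N m; "tcp_pos": TCP position; "orientation": TCP orientation; "contact_force": force on the tool from outside, world axes, zero at the start; "moment": the same for the moment, N m; "grip_width": finger opening in m; "gripper_force": force on a finger pad.
Only numpy, scipy, OpenCV 4.12 (cv2) and the standard library are available. Lean on these libraries where they do the work, as an engineer would, in place of code of your own. Each camera call takes 0.05 s, during which the arm holds its last target. There are 200 camera calls.

## Task

Check the two bushings on the black mat for wear, one at a time: slide each down onto the upright plug gauge as far as it will go, and sort it by the result before gauging the next. One that stops on the red-banded no-go plug's shoulder is good and goes in the blue tray; one that slides on down over the no-go plug to the base plate is worn out and goes in the red tray. Lower them, don't drop them, stand them upright on their flanges in the trays, and leave the two bushings in the grey tray and the other tools on the bench alone.

Things in the scene. Friction and masses are not known exactly. Their poses are not given: they have to be found in the camera images.
- gauge: Plug gauge fixed to the bench: a grey base plate, 110 mm square and 20 mm thick, with a round stepped plug upright on its centre: a 35 mm no-go plug with a red band below, a bright 30 mm go plug above, a cone on top. Origin: centre of the plate's underside, on the plug's axis, on the bench.
- gauge_seat (a point): On the plug's axis at the top face of the base plate, 20 mm above the bench: foot of the no-go plug (35 mm diameter). A worn bushing (bore 37 mm) slides down until its underside stops here.
- gauge_step (a point): On the plug's axis at the no-go shoulder, 30 mm above gauge_seat: here the 35 mm no-go plug (top edge bevelled to 32.5 mm over 2 mm) ends and the 30 mm go plug begins, 33 mm tall. A good bushing (bore 32 mm) slides down until its underside stops here.
- gauge_tip (a point): Top of the plug, 75 mm above gauge_seat. Its last 12 mm are a cone from 30 mm diameter up to 18 mm at this tip.
- bushing_1: Flanged steel tool bushing: upright tube 80 mm tall, 48 mm outside, on a flange 60 mm wide, 10 mm thick, bored through. Origin: centre of its underside; z up its axis. 0.4 to 0.7 kg. Bore good (32 mm) or worn (37 mm), in any mix: only the gauge tells. Two of the four, drawn at random, start on the mat (to be tested), two in the grey tray (leave alone).
- bushing_2: Flanged steel tool bushing; looks, sizes and origin as bushing_1. Good or worn: only the gauge tells. On the mat (to be tested) or in the grey tray (leave alone).
- bushing_3: Flanged steel tool bushing; looks, sizes and origin as bushing_1. Good or worn: only the gauge tells. On the mat (to be tested) or in the grey tray (leave alone).
- bushing_4: Flanged steel tool bushing; looks, sizes and origin as bushing_1. Good or worn: only the gauge tells. On the mat (to be tested) or in the grey tray (leave alone).
- mat: Black rubber mat, fixed, 120 mm (its x) by 210 mm (its y), 5 mm thick, holding the two bushings to be tested, about 52 mm either side of its centre along its y. Origin: centre of its underside on the bench.
- tray_blue: Fixed blue plastic parts tray for good bushings, empty at the start. 120 mm (its x) by 210 mm (its y), 30 mm high, walls 5 mm, inner floor 5 mm above the bench. Origin: centre of its underside, on the bench. Mat and trays trade places from run to run.
- tray_red: Fixed red plastic parts tray for worn bushings, empty at the start. 120 mm (its x) by 210 mm (its y), 30 mm high, walls 5 mm, inner floor 5 mm above the bench. Origin: centre of its underside, on the bench. Mat and trays trade places from run to run.
- tray_grey: Fixed grey plastic parts tray with two bushings of another job, to be left alone. 120 mm (its x) by 210 mm (its y), 30 mm high, walls 5 mm, inner floor 5 mm above the bench. Origin: centre of its underside, on the bench. Mat and trays trade places from run to run.
- grey_spot_1 (a point): Point on the grey tray's floor, 52 mm from its centre along its +y, where one bushing of the other job stands (within 11 mm).
- grey_spot_2 (a point): The same on the other half, 52 mm along its -y.
- drill: Bystander: red and black cordless drill lying on its side beyond the gauge, about 200 by 200 by 66 mm. Origin: under its motor housing.
- oil_bottle: Bystander: orange oil bottle with a white nozzle, 52 mm diameter, 140 mm tall. Origin: centre of its underside.
- screwdriver: Bystander: screwdriver lying on the bench.

How it is judged:
By the outcome, as a careful person would: the job done as asked, in the order asked, and still so for the second after the job is handed in, with the robot touching nothing.
It also fails if it takes over 70 s, if anything falls off the work surface, if the arm or the gripper's body presses on something with over 40 N, if the wrist force passes 120 N, or if a joint passes its speed limit or range.

## Working session

There is one attempt and no reset: what is moved stays moved. The work goes in short steps, Python scripts to look and compute and a shell command to move; the robot and the scene stay as the last step left them, time stands still between calls to the robot, and variables do not carry over. Pictures are saved under pics/ and viewed, at most 10 in all, crops included, and the job is handed in when it is done.

```bash
ls; mkdir -p pics; python3 - <<'E'
from bench import r, camrig, status
import cv2,numpy as np
o=status.get_obs()
for k in("clock","tcp_pos","orientation","contact_force","grip_width"):print(k,o[k])
for n in("side","top"):
    im,d=camrig.grab_frame(n);cv2.imwrite(f"pics/{n}0.png",im);np.save(f"pics/{n}0.npy",d)
    c=camrig.camera_info(n);print(n,c)
E
```

```text
bench.py
drive.py
pics
clock 0.0
tcp_pos [0.20887733 0.64139047 0.3029391 ]
orientation [-4.92407326e-01 -3.10262523e+00  2.80070949e-03]
contact_force [-0.14364199 -0.23851751  0.14493854]
grip_width 0.08530420291373896
side {'camera_matrix': array([[483.12894449,   0.        , 315.55253942],
       [  0.        , 483.12894449, 240.78351648],
       [  0.        ,   0.        ,   1.        ]]), 'R': array([[ 0.92751472, -0.37375911, -0.00453463],
       [-0.28951827, -0.71068491, -0.64117558],
       [ 0.23642253,  0.59601265, -0.76738081]]), 't': array([-0.58994791,  0.23883554,  0.99605625])}
top {'camera_matrix': array([[541.91542107,   0.        , 317.0021967 ],
       [  0.        , 541.91542107, 237.66808696],
       [  0.        ,   0.        ,   1.        ]]), 'R': array([[-0.03678878, -0.99932148, -0.00177849],
       [-0.9759868 ,  0.03631199, -0.21478177],
       [ 0.21470062, -0.00616578, -0.97666045]]), 't': array([0.01336884, 0.63298374, 0.95898054])}
```

View pics/side0.png

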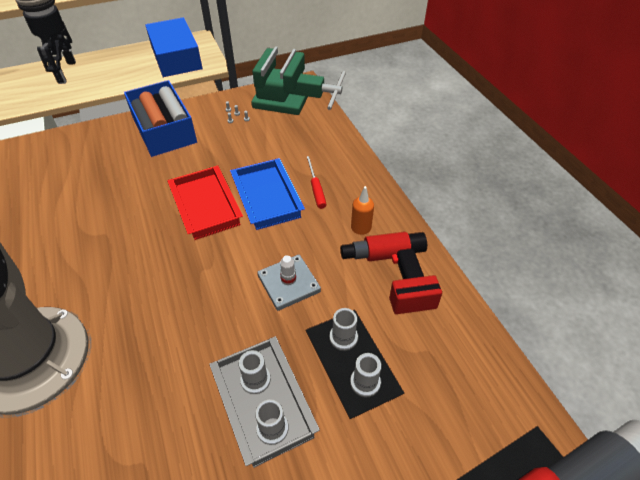

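View pics/top0.png

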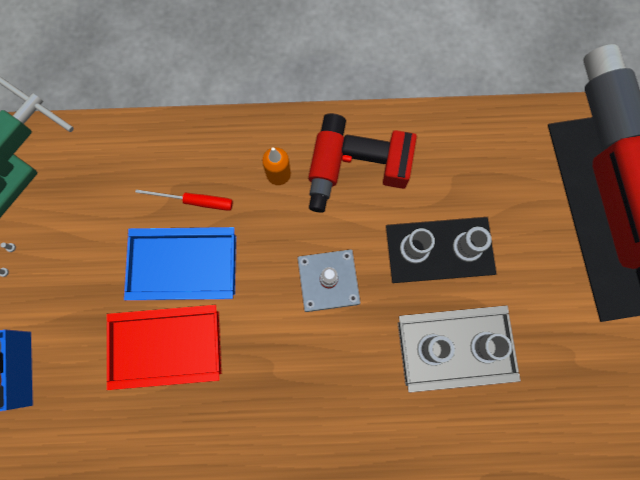

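The side view shows the gauge at (288,270), the mat bushings at (344,325) and (367,372), the grey tray at (265,400), the red tray at (205,200) and the blue tray at (267,193). In the top view the gauge is at (329,277), the mat bushings at (418,245) and (473,242), blue at (180,264) and red at (163,347).

```bash
cat > h.py <<'E'
from bench import r, camrig, status
import cv2,numpy as np
from scipy.optimize import least_squares
from scipy.spatial.transform import Rotation as Ro
def cloud(n,d):
    c=camrig.camera_info(n);K=c["camera_matrix"];v,u=np.mgrid[:480,:640]
    P=np.stack([(u-K[0,2])/K[0,0]*d,(v-K[1,2])/K[1,1]*d,d],-1)
    X=(P-c["t"])@c["R"]; X[d<=0]=np.nan; return X
def proj(n,X):
    c=camrig.camera_info(n);p=c["camera_matrix"]@(c["R"]@np.array(X)+c["t"]);return p[:2]/p[2]
def ray(n,uv,z):
    c=camrig.camera_info(n);d=c["R"].T@np.linalg.inv(c["camera_matrix"])@[*uv,1];o=-c["R"].T@c["t"]
    return o+d*(z-o[2])/d[2]
def tri(a,b):
    A=[];B=[]
    for n,uv in(("side",a),("top",b)):
        c=camrig.camera_info(n);d=c["R"].T@np.linalg.inv(c["camera_matrix"])@[*uv,1];d/=np.linalg.norm(d);o=-c["R"].T@c["t"]
        M=np.eye(3)-np.outer(d,d);A.append(M);B.append(M@o)
    return np.linalg.lstsq(np.vstack(A),np.hstack(B),rcond=None)[0]
def circ(p):
    s=least_squares(lambda q:np.hypot(p[:,0]-q[0],p[:,1]-q[1])-q[2],[*p.mean(0),.02],loss="soft_l1",f_scale=.001);return s.x
E
python3 - <<'E'
from h import *
print("tcp proj",proj("side",[.209,.642,.3]),proj("top",[.209,.642,.3]))
for n in("side","top"):
    im=cv2.imread(f"pics/{n}0.png");X=cloud(n,np.load(f"pics/{n}0.npy"))
    hsv=cv2.cvtColor(im,cv2.COLOR_BGR2HSV);ok=(X[...,0]>.2)&(X[...,0]<.95)&(abs(X[...,1])<.5)
    for name,m in(("blue",(abs(hsv[...,0].astype(int)-110)<12)&(hsv[...,1]>150)),("red",((hsv[...,0]<5)|(hsv[...,0]>175))&(hsv[...,1]>180)),("mat",(hsv[...,2]<35))):
        m=(m&ok).astype(np.uint8);k,l,s,c=cv2.connectedComponentsWithStats(m)
        i=1+s[1:,4].argmax();p=X[l==i];b=cv2.minAreaRect((p[:,:2]*1000).astype(np.float32))
        print(n,name,s[i],"rect mm",np.round(b[0],1),np.round(b[1],1),round(b[2],1),"z pct",np.nanpercentile(p[:,2],[3,50,97]).round(4))
    # tall steel: low saturation, z>0.07
    m=(ok&(X[...,2]>.07)&(hsv[...,1]<60)).astype(np.uint8);k,l,s,c=cv2.connectedComponentsWithStats(m)
    for i in range(1,k):
        if s[i,4]<30:continue
        p=X[l==i];zt=np.percentile(p[:,2],90);q=p[p[:,2]>zt-.004]
        print(n,"tall",c[i].round(),s[i,4],"ztop",zt.round(4),"rim centre",circ(q[:,:2]).round(4), "mean",q.mean(0).round(4))
E
```

```text
tcp proj [58.47501345 51.10999171] [-170.88357837  535.02183673]
side blue [ 231  159   73   70 3255] rect mm [599.  259.8] [214.9 141.3] 89.1 z pct [0.0011 0.0059 0.0313]
side red [ 168  166   75   74 3495] rect mm [440.2 290.3] [141.7 216.5] 2.8 z pct [0.0011 0.0059 0.031 ]
side mat [ 307  317   96  101 3226] rect mm [ 612.4 -258.6] [116.7 206.6] 2.7 z pct [0.0015 0.0047 0.0076]
side tall [331. 103.] 38 ztop 0.0811 rim centre [1.0561 0.3101 0.2475] mean [0.8788 0.4824 0.0798]
side tall [364. 195.] 92 ztop 0.1327 rim centre [0.7853 0.0651 0.0033] mean [0.7848 0.064  0.1336]
side tall [287. 263.] 171 ztop 0.0952 rim centre [ 0.5566 -0.0305  0.0072] mean [ 0.5566 -0.0312  0.0943]
side tall [345. 320.] 301 ztop 0.0857 rim centre [ 0.6158 -0.2053  0.0211] mean [ 0.6158 -0.2065  0.0843]
side tall [251. 363.] 406 ztop 0.0861 rim centre [ 0.4168 -0.2251  0.02  ] mean [ 0.4167 -0.2251  0.0846]
side tall [368. 366.] 397 ztop 0.0861 rim centre [ 0.6151 -0.3114  0.02  ] mean [ 0.6147 -0.3116  0.0846]
side tall [269. 414.] 375 ztop 0.0857 rim centre [ 0.4173 -0.3275  0.0211] mean [ 0.4174 -0.32
[... 341 characters left out ...]
118 ztop 0.0815 rim centre [0.9553 0.4216 0.097 ] mean [0.8811 0.4829 0.0799]
top tall [274. 155.] 106 ztop 0.1358 rim centre [0.7862 0.0647 0.0029] mean [0.7856 0.0644 0.1366]
top tall [478. 239.] 370 ztop 0.0861 rim centre [ 0.6169 -0.311   0.02  ] mean [ 0.6168 -0.3113  0.0845]
top tall [422. 241.] 288 ztop 0.086 rim centre [ 0.6177 -0.2054  0.021 ] mean [ 0.6177 -0.2056  0.0846]
top tall [329. 275.] 219 ztop 0.0949 rim centre [ 0.5592 -0.0301  0.0072] mean [ 0.5589 -0.0301  0.0938]
top tall [498. 346.] 332 ztop 0.0856 rim centre [ 0.4192 -0.3271  0.0212] mean [ 0.4189 -0.3268  0.0841]
top tall [441. 349.] 376 ztop 0.0861 rim centre [ 0.4187 -0.2246  0.0202] mean [ 0.4186 -0.2248  0.0844]
```

```bash
python3 drive.py '[[[-0.17,-0.18,0,0,0,-0.315],[-0.17,-0.18,0,0,0,-0.315],[-0.17,-0.18,0,0,0,-0.315],[-0.17,-0.18,0,0,0,-0.315],[-0.17,-0.18,0,0,0,-0.315]]]' 0.085; python3 drive.py '[[[-0.1,-0.208,0,0,0,0],[-0.1,-0.208,0,0,0,0],[-0.1,-0.208,0,0,0,0],[-0.1,-0.208,0,0,0,0],[-0.1,-0.208,0,0,0,0]]]'; python3 -c "
from h import *
print(status.get_obs()['joints'].round(3))"
```

```text
clock: 0.6
tcp_pos: [0.3156, 0.4156, 0.3036]
orientation: [-0.0, -3.141, 0.001]
contact_force: [1.2, 0.1, 0.5]
grip_width: 0.0848
gripper_force: 0.0
clock: 1.1
tcp_pos: [0.4159, 0.2061, 0.3038]
orientation: [-0.006, -3.142, 0.001]
contact_force: [0.7, 0.4, 0.7]
grip_width: 0.0851
gripper_force: 0.0
[-0.748  0.124  0.167  2.049 -0.024  0.97   0.999]
```

```bash
python3 drive.py '[[[-0.1,-0.206,0,0,0,0],[-0.1,-0.206,0,0,0,0],[-0.1,-0.206,0,0,0,0],[-0.1,-0.206,0,0,0,0],[-0.1,-0.206,0,0,0,0]]]'|tail -5; python3 drive.py '[[[-0.1,-0.206,0,0,0,0],[-0.1,-0.206,0,0,0,0],[-0.1,-0.206,0,0,0,0],[-0.1,-0.206,0,0,0,0],[-0.1,-0.206,0,0,0,0]]]';python3 drive.py '[[[0,0,0.1,0,0,0],[0,0,0.1,0,0,0],[0,0,0.1,0,0,0],[0,0,0.1,0,0,0]]]';python3 - <<'E'
from h import *
im,d=camrig.grab_frame("side");cv2.imwrite("pics/s1.png",im[220:460,200:520])
E
```

```text
tcp_pos: [0.5158, -0.0002, 0.3039]
orientation: [0.006, 3.141, -0.002]
contact_force: [-0.4, 0.4, 0.4]
grip_width: 0.0848
gripper_force: 0.0
clock: 2.1
tcp_pos: [0.6153, -0.2063, 0.3035]
orientation: [-0.005, -3.141, 0.003]
contact_force: [-0.3, 0.5, -0.9]
grip_width: 0.085
gripper_force: 0.0
clock: 2.5
tcp_pos: [0.6148, -0.2018, 0.2039]
orientation: [0.001, -3.14, -0.0]
contact_force: [2.4, 0.8, 1.5]
grip_width: 0.085
gripper_force: 0.0
```

View pics/s1.png

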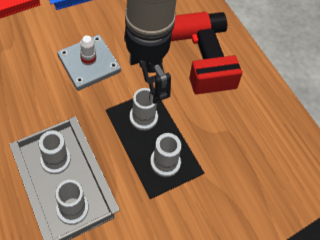

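The gripper hangs over the near mat bushing (crop (145,100)), fingers straddling it. I'll let it settle, then descend.

```bash
python3 drive.py '[[[-0.002,-0.002,0.05,0,0,0],[-0.002,-0.002,0.09,0,0,0],[-0.002,-0.002,0.09,0,0,0],[-0.002,-0.002,0.09,0,0,0]]]'; python3 drive.py '[[[0,0,0,0,0,0],[0,0,0,0,0,0],[0,0,0,0,0,0],[0,0,0,0,0,0]]]' 0.04 50;python3 drive.py '[[[0,0,0,0,0,0],[0,0,0,0,0,0],[0,0,0,0,0,0]]]'
```

```text
clock: 2.95
tcp_pos: [0.6184, -0.2043, 0.1166]
orientation: [-0.001, 3.139, -0.001]
contact_force: [0.8, -0.9, -0.0]
grip_width: 0.0847
gripper_force: 0.0
clock: 3.35
tcp_pos: [0.6181, -0.2041, 0.1163]
orientation: [-0.0, 3.138, -0.0]
contact_force: [-1.8, 1.3, 7.6]
grip_width: 0.0463
gripper_force: 51.0
clock: 3.65
tcp_pos: [0.6182, -0.2041, 0.1163]
orientation: [-0.0, 3.138, -0.0]
contact_force: [-1.5, 2.5, 7.8]
grip_width: 0.0464
gripper_force: 51.0
```

```bash
python3 drive.py '[[[0,0,-0.125,0,0,0],[0,0,-0.125,0,0,0],[0,0,-0.125,0,0,0],[0,0,-0.125,0,0,0]]]'; python3 drive.py '[[[0.059,0.174,0,0,0,0],[0.059,0.174,0,0,0,0],[0.059,0.174,0,0,0,0],[0.059,0.174,0,0,0,0],[0.059,0.174,0,0,0,0]]]';python3 drive.py '[[[0,0,0,0,0,0],[0,0,0,0,0,0],[0,0,0,0,0,0]]]'
python3 - <<'E'
from h import *
ims=[]
for n in("side","top"):
    im,d=camrig.grab_frame(n);np.save(f"pics/{n}2.npy",d);cv2.imwrite(f"pics/{n}2.png",im)
    u,v=proj(n,[.558,-.03,.14]).astype(int);ims.append(cv2.resize(im[v-80:v+80,u-80:u+80],(400,400),interpolation=cv2.INTER_CUBIC))
    print(n,u,v)
cv2.imwrite("pics/c2.png",np.hstack(ims))
E
```

```text
clock: 4.05
tcp_pos: [0.6188, -0.2049, 0.2438]
orientation: [0.0, 3.134, -0.003]
contact_force: [-0.3, 0.6, -4.3]
grip_width: 0.0462
gripper_force: 55.0
clock: 4.55
tcp_pos: [0.5553, -0.0232, 0.2367]
orientation: [0.014, -3.136, -0.005]
contact_force: [-0.0, -0.1, -4.2]
grip_width: 0.0467
gripper_force: 55.1
clock: 4.85
tcp_pos: [0.5579, -0.0315, 0.2384]
orientation: [-0.003, -3.141, 0.001]
contact_force: [0.8, -0.0, -5.0]
grip_width: 0.0465
gripper_force: 55.1
side 285 245
top 329 270
```

View pics/c2.png

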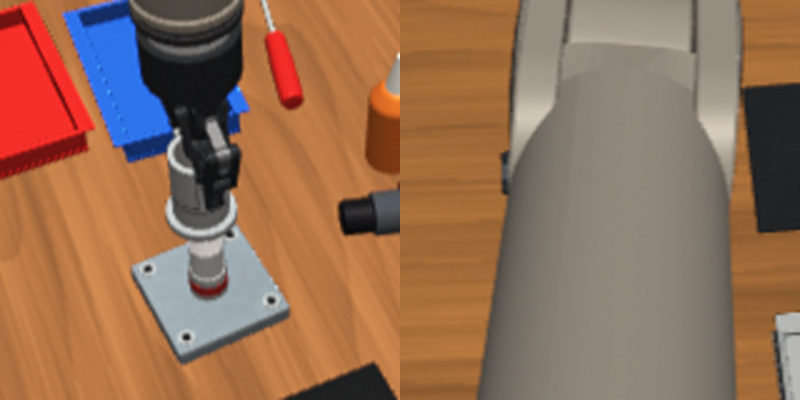

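The side view shows the held bushing above the plug; the top view is blocked by the arm. So I'll compare flange and plug in the side view only, where the camera bias cancels.

```bash
cat >> h.py <<'E'
def held(d,x,y,zu):  # side view: centre of held bushing from flange wall (r 30) and tube wall (r 24)
    X=cloud("side",d);m=(abs(X[...,2]-zu-.04)<.045)&(np.hypot(X[...,0]-x,X[...,1]-y)<.04);p=X[m]
    out=[]
    for R,a,b in((.03,.001,.009),(.024,.013,.03)):
        q=p[(p[:,2]>zu+a)&(p[:,2]<zu+b)]
        q=q[abs(np.hypot(q[:,0]-x,q[:,1]-y)-R)<.005]
        if len(q)<20: print("few",len(q));continue
        s=least_squares(lambda c:np.hypot(q[:,0]-c[0],q[:,1]-c[1])-R,[x,y],loss="soft_l1",f_scale=.0007)
        print("R",R,len(q),s.x.round(4),"res",np.median(abs(s.fun)).round(4))
    f=p[(abs(np.hypot(p[:,0]-x,p[:,1]-y)-.027)<.0015)];f=f[(f[:,2]<zu+.02)]
    if len(f)>5: print("flange top z",np.percentile(f[:,2],[50,90]).round(4))
E
python3 - <<'E'
from h import *
held(np.load("pics/side2.npy"),.557,-.0315,.127)
# check method on bushing B on mat and gauge plug walls
d=np.load("pics/side0.npy");held(d,.6151,-.3114,.005);held(d,.6158,-.2053,.005)
X=cloud("side",d)
for R,a,b in((.015,.055,.08),(.0175,.025,.047)):
    m=(X[...,2]>a)&(X[...,2]<b)&(np.hypot(X[...,0]-.5566,X[...,1]+.0305)<.022);q=X[m]
    s=least_squares(lambda c:np.hypot(q[:,0]-c[0],q[:,1]-c[1])-R,[.5566,-.0305],loss="soft_l1",f_scale=.0007);print("plug",R,len(q),s.x.round(4),np.median(abs(s.fun)).round(4))
E
```

```text
R 0.03 98 [ 0.556  -0.0317] res 0.0007
R 0.024 117 [ 0.5555 -0.0319] res 0.0006
flange top z [0.1371 0.143 ]
R 0.03 132 [ 0.6157 -0.3104] res 0.0012
R 0.024 94 [ 0.6159 -0.3103] res 0.0004
flange top z [0.0144 0.0164]
R 0.03 111 [ 0.6158 -0.2043] res 0.0013
R 0.024 115 [ 0.6161 -0.2043] res 0.0007
flange top z [0.0138 0.0163]
plug 0.015 93 [ 0.5574 -0.0286] 0.0006
plug 0.0175 93 [ 0.5574 -0.0286] 0.0007
```

```bash
python3 drive.py '[[[-0.0015,0.0025,0,0,0,0],[-0.0015,0.0025,0.02,0,0,0],[-0.0015,0.0025,0.04,0,0,0],[-0.0015,0.0025,0.05,0,0,0],[-0.0015,0.0025,0.05,0,0,0]]]'; python3 drive.py '[[[0,0,0.005,0,0,0],[0,0,0.01,0,0,0],[0,0,0.015,0,0,0],[0,0,0.015,0,0,0]]]'
python3 -c "
from h import *
print(status.get_obs()['moment'].round(2))"
```

```text
clock: 5.45
tcp_pos: [0.5587, -0.0274, 0.1875]
orientation: [0.0, -3.139, 0.0]
contact_force: [-0.5, -0.1, -5.0]
grip_width: 0.0461
gripper_force: 55.0
clock: 5.85
tcp_pos: [0.5592, -0.0273, 0.1734]
orientation: [0.0, -3.141, -0.0]
contact_force: [-0.2, -0.8, -4.6]
grip_width: 0.0464
gripper_force: 55.0
[0.01 0.06 0.03]
```

```bash
python3 drive.py '[[[0,-0.0015,0,0,0,0],[0,-0.0015,0.004,0,0,0],[0,-0.0015,0.008,0,0,0],[0,-0.0015,0.010,0,0,0],[0,-0.0015,0.010,0,0,0]]]'; python3 drive.py '[[[0,0,0.003,0,0,0],[0,0,0.005,0,0,0],[0,0,0.005,0,0,0]]]'
```

```text
clock: 6.35
tcp_pos: [0.5592, -0.0289, 0.1634]
orientation: [0.0, -3.141, 0.0]
contact_force: [0.5, -0.1, -4.6]
grip_width: 0.0459
gripper_force: 55.0
clock: 6.65
tcp_pos: [0.5594, -0.0288, 0.1586]
orientation: [0.001, -3.141, -0.0]
contact_force: [0.4, 0.7, -4.6]
grip_width: 0.0464
gripper_force: 55.0
```

```bash
python3 drive.py '[[[0,0,0.004,0,0,0],[0,0,0.008,0,0,0],[0,0,0.008,0,0,0]]]'; python3 drive.py '[[[0,0,0.005,0,0,0],[0,0,0.01,0,0,0],[0,0,0.015,0,0,0],[0,0,0.015,0,0,0]]]'
```

```text
clock: 6.95
tcp_pos: [0.5593, -0.0287, 0.1503]
orientation: [0.0, -3.141, -0.0]
contact_force: [0.3, 0.1, -5.9]
grip_width: 0.0461
gripper_force: 55.0
clock: 7.35
tcp_pos: [0.5593, -0.0286, 0.1351]
orientation: [0.001, -3.141, -0.0]
contact_force: [0.1, -0.1, -5.4]
grip_width: 0.0462
gripper_force: 55.0
```

```bash
python3 drive.py '[[[0,0,0.002,0,0,0],[0,0,0.004,0,0,0],[0,0,0.004,0,0,0],[0,0,0.004,0,0,0]]]'; python3 drive.py '[[[0,0,0.0015,0,0,0],[0,0,0.0015,0,0,0],[0,0,0.0015,0,0,0]]]'
```

```text
clock: 7.75
tcp_pos: [0.5595, -0.0288, 0.1319]
orientation: [0.0, -3.142, -0.0]
contact_force: [1.0, 0.8, -5.7]
grip_width: 0.0463
gripper_force: 55.0
clock: 8.05
tcp_pos: [0.5596, -0.0289, 0.1313]
orientation: [-0.0, 3.141, 0.001]
contact_force: [-3.4, 1.5, 5.8]
grip_width: 0.0462
gripper_force: 55.9
```

It slid past the shoulder and stopped at seat height on the base plate, so it is worn and goes to the red tray.

```bash
python3 drive.py '[[[0,0,-0.03,0,0,0],[0,0,-0.06,0,0,0],[0,0,-0.11,0,0,0],[0,0,-0.11,0,0,0],[0,0,-0.11,0,0,0]]]'|sed -n 2,4p; python3 drive.py '[[[0.118,0.27,0,0,0,0],[0.118,0.27,0,0,0,0],[0.118,0.27,0,0,0,0],[0.118,0.27,0,0,0,0],[0.118,0.27,0,0,0,0]]]'|tail -2; python3 drive.py '[[[0.0,0.045,0,0,0,0],[0,0.045,0,0,0,0],[0,0.02,0,0,0,0],[0,0.02,0,0,0,0]]]'
```

```text
tcp_pos: [0.5597, -0.029, 0.2413]
orientation: [-0.0, 3.14, 0.001]
contact_force: [-0.1, -0.2, -6.1]
grip_width: 0.0458
gripper_force: 56.3
clock: 9.45
tcp_pos: [0.4582, 0.2163, 0.2383]
orientation: [-0.004, -3.138, 0.008]
contact_force: [0.4, -1.3, -4.8]
grip_width: 0.0466
gripper_force: 56.4
```

```bash
python3 drive.py '[[[0.016,0.024,0.04,0,0,0],[0.016,0.024,0.08,0,0,0],[0.016,0.024,0.11,0,0,0],[0.016,0.024,0.11,0,0,0]]]'; python3 drive.py '[[[0,0,0.005,0,0,0],[0,0,0.01,0,0,0],[0,0,0.01,0,0,0]]]'
```

```text
clock: 9.85
tcp_pos: [0.44, 0.2419, 0.1258]
orientation: [0.0, -3.133, 0.01]
contact_force: [-1.5, -0.5, -4.2]
grip_width: 0.0463
gripper_force: 56.0
clock: 10.15
tcp_pos: [0.4438, 0.2443, 0.121]
orientation: [0.0, 3.141, 0.001]
contact_force: [-0.6, -0.4, -4.9]
grip_width: 0.046
gripper_force: 56.2
```

```bash
python3 drive.py '[[[0,0,0.002,0,0,0],[0,0,0.004,0,0,0],[0,0,0.004,0,0,0],[0,0,0.004,0,0,0]]]'; python3 drive.py '[[[0,0,0.001,0,0,0],[0,0,0.001,0,0,0],[0,0,0.001,0,0,0]]]'
```

```text
clock: 10.55
tcp_pos: [0.4434, 0.2442, 0.1166]
orientation: [-0.0, 3.141, 0.0]
contact_force: [-0.4, -0.7, -6.0]
grip_width: 0.046
gripper_force: 56.2
clock: 10.85
tcp_pos: [0.4435, 0.2443, 0.1163]
orientation: [-0.0, 3.142, 0.001]
contact_force: [-2.6, -0.9, 6.6]
grip_width: 0.0463
gripper_force: 57.3
```

```bash
python3 drive.py '[[[0,0,0,0,0,0],[0,0,0,0,0,0],[0,0,0,0,0,0],[0,0,0,0,0,0]]]' 0.085|tail -2; python3 drive.py '[[[0,0,-0.04,0,0,0],[0,0,-0.09,0,0,0],[0,0,-0.125,0,0,0],[0,0,-0.125,0,0,0]]]' ; python3 drive.py '[[[-0.06,-0.2,0,0,0,0],[-0.06,-0.2,0,0,0,0],[-0.06,-0.2,0,0,0,0],[-0.06,-0.2,0,0,0,0],[-0.06,-0.2,0,0,0,0]]]' |tail -1; python3 drive.py '[[[-0.06,-0.2,0,0,0,0],[-0.06,-0.2,0,0,0,0],[-0.06,-0.2,0,0,0,0],[-0.06,-0.2,0,0,0,0],[-0.06,-0.2,0,0,0,0]]]'
python3 - <<'E'
from h import *
for n in("side","top"):
    im,d=camrig.grab_frame(n);np.save(f"pics/{n}3.npy",d);cv2.imwrite(f"pics/{n}3.png",im)
E
```

```text
grip_width: 0.0848
gripper_force: 0.0
clock: 11.65
tcp_pos: [0.4457, 0.2454, 0.2451]
orientation: [0.0, 3.134, 0.009]
contact_force: [0.1, 1.3, 0.8]
grip_width: 0.0848
gripper_force: 0.0
gripper_force: 0.0
clock: 12.65
tcp_pos: [0.5634, -0.1624, 0.2401]
orientation: [0.012, 3.141, -0.006]
contact_force: [0.5, 1.1, -0.4]
grip_width: 0.0852
gripper_force: 0.0
```

View pics/side3.png

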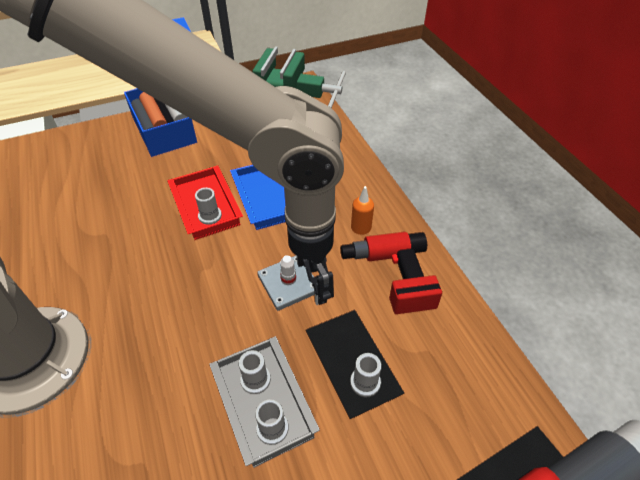

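The first bushing stands upright in the red tray at (207,205). The second is still at (367,372) on the mat, so I go there next: remaining dX +0.054, dY −0.148.

```bash
python3 drive.py '[[[-0.054,-0.147,0,0,0,0],[-0.054,-0.147,0,0,0,0],[-0.054,-0.147,0,0,0,0],[-0.054,-0.147,0,0,0,0],[-0.054,-0.147,0,0,0,0]]]' |sed -n 2p; python3 drive.py '[[[0,0,0,0,0,0],[0,0,0,0,0,0],[0,0,0,0,0,0]]]'
```

```text
tcp_pos: [0.6176, -0.302, 0.2393]
clock: 13.55
tcp_pos: [0.6177, -0.3005, 0.2404]
orientation: [-0.004, 3.142, 0.002]
contact_force: [-0.6, 0.1, -0.0]
grip_width: 0.0852
gripper_force: 0.0
```

```bash
python3 drive.py '[[[0.0005,-0.01,0.04,0,0,0],[0.0005,-0.01,0.09,0,0,0],[0.0005,-0.01,0.124,0,0,0],[0.0005,-0.01,0.124,0,0,0],[0.0005,-0.01,0.124,0,0,0]]]'; python3 drive.py '[[[0,0,0,0,0,0],[0,0,0,0,0,0],[0,0,0,0,0,0],[0,0,0,0,0,0],[0,0,0,0,0,0]]]' 0.04 50
```

```text
clock: 14.05
tcp_pos: [0.6172, -0.3123, 0.117]
orientation: [0.001, -3.141, -0.0]
contact_force: [-0.1, 0.3, 0.5]
grip_width: 0.0851
gripper_force: 0.0
clock: 14.55
tcp_pos: [0.6181, -0.3124, 0.1189]
orientation: [-0.001, 3.139, 0.001]
contact_force: [-1.7, 3.6, 9.4]
grip_width: 0.0474
gripper_force: 50.3
```

```bash
python3 drive.py '[[[0,0,-0.04,0,0,0],[0,0,-0.08,0,0,0],[0,0,-0.125,0,0,0],[0,0,-0.125,0,0,0]]]'|sed -n 2,4p; python3 drive.py '[[[0.04,0.2,0,0,0,0],[0.04,0.2,0,0,0,0],[0.04,0.2,0,0,0,0],[0.04,0.2,0,0,0,0],[0.04,0.2,0,0,0,0]]]'|sed -n 2p; python3 drive.py '[[[0,0,0,0,0,0],[0,0,0,0,0,0]]]'
```

```text
tcp_pos: [0.6193, -0.315, 0.2489]
orientation: [0.001, 3.131, -0.008]
contact_force: [1.7, -0.4, -6.0]
tcp_pos: [0.5752, -0.1034, 0.2394]
clock: 15.65
tcp_pos: [0.5764, -0.1139, 0.2409]
orientation: [-0.001, -3.141, 0.001]
contact_force: [0.2, -1.4, -6.7]
grip_width: 0.0473
gripper_force: 55.4
```

```bash
python3 drive.py '[[[0.0165,0.084,0,0,0,0],[0.0165,0.084,0,0,0,0],[0.0165,0.084,0,0,0,0],[0.0165,0.084,0,0,0,0],[0.0165,0.084,0,0,0,0]]]'; python3 drive.py '[[[0,0,0,0,0,0],[0,0,0,0,0,0]]]';python3 - <<'E'
from h import *
o=status.get_obs();im,d=camrig.grab_frame("side");x,y,z=o["tcp_pos"];print(o["tcp_pos"])
held(d,x-.002,y,z-.1139)
E
```

```text
clock: 16.15
tcp_pos: [0.5605, -0.0313, 0.2414]
orientation: [0.005, 3.141, -0.002]
contact_force: [0.5, -0.6, -5.5]
grip_width: 0.0472
gripper_force: 55.8
clock: 16.35
tcp_pos: [0.5605, -0.0303, 0.2414]
orientation: [0.004, 3.141, -0.001]
contact_force: [0.8, 0.4, -6.0]
grip_width: 0.0472
gripper_force: 55.8
[ 0.56046614 -0.03034014  0.24139164]
R 0.03 97 [ 0.5582 -0.0305] res 0.001
R 0.024 123 [ 0.5575 -0.0309] res 0.0006
flange top z [0.1373 0.1428]
```

```bash
python3 drive.py '[[[0.0005,0.0015,0.01,0,0,0],[0.0005,0.0015,0.03,0,0,0],[0.0005,0.0015,0.042,0,0,0],[0.0005,0.0015,0.042,0,0,0],[0.0005,0.0015,0.042,0,0,0]]]'; python3 drive.py '[[[0,0,0.004,0,0,0],[0,0,0.008,0,0,0],[0,0,0.008,0,0,0]]]'
```

```text
clock: 16.9
tcp_pos: [0.5598, -0.0274, 0.1992]
orientation: [-0.0, -3.141, 0.0]
contact_force: [-0.5, 0.3, -5.6]
grip_width: 0.0476
gripper_force: 55.8
clock: 17.2
tcp_pos: [0.5597, -0.0273, 0.1911]
orientation: [0.001, -3.141, 0.0]
contact_force: [0.5, -0.3, -6.0]
grip_width: 0.0475
gripper_force: 55.8
```

```bash
python3 drive.py '[[[0,-0.0014,0,0,0,0],[0,-0.0014,0.004,0,0,0],[0,-0.0014,0.008,0,0,0],[0,-0.0014,0.008,0,0,0]]]'; python3 drive.py '[[[0,0,0.004,0,0,0],[0,0,0.008,0,0,0],[0,0,0.012,0,0,0],[0,0,0.012,0,0,0]]]'
```

```text
clock: 17.6
tcp_pos: [0.5596, -0.0285, 0.1827]
orientation: [0.0, -3.141, -0.0]
contact_force: [0.0, 1.3, -6.2]
grip_width: 0.0476
gripper_force: 55.7
clock: 18.0
tcp_pos: [0.5597, -0.0286, 0.1707]
orientation: [0.0, -3.141, 0.0]
contact_force: [1.1, 0.6, -6.1]
grip_width: 0.047
gripper_force: 55.8
```

Underside is now about 57 mm up; the shoulder should be reached near TCP z 0.164.

```bash
python3 drive.py '[[[0,0,0.002,0,0,0],[0,0,0.004,0,0,0],[0,0,0.006,0,0,0],[0,0,0.006,0,0,0]]]'; python3 drive.py '[[[0,0,0.001,0,0,0],[0,0,0.002,0,0,0],[0,0,0.002,0,0,0]]]'
```

```text
clock: 18.4
tcp_pos: [0.5598, -0.0287, 0.1651]
orientation: [0.0, -3.141, 0.0]
contact_force: [-0.3, 1.0, -6.2]
grip_width: 0.0468
gripper_force: 55.8
clock: 18.7
tcp_pos: [0.56, -0.0288, 0.1638]
orientation: [-0.0, 3.141, 0.0]
contact_force: [-1.1, 1.0, -1.4]
grip_width: 0.0473
gripper_force: 56.3
```

```bash
python3 drive.py '[[[0,0,0.0015,0,0,0],[0,0,0.0015,0,0,0],[0,0,0.0015,0,0,0]]]'; python3 drive.py '[[[0.001,0,0,0,0,0],[-0.001,0,0,0,0,0],[0,0.001,0,0,0,0],[0,-0.001,0,0,0,0],[0,0,0,0,0,0]]]';python3 - <<'E'
from h import *
o=status.get_obs();im,d=camrig.grab_frame("side");x,y,z=o["tcp_pos"]
held(d,x-.002,y,.05)
cv2.imwrite("pics/s4.png",cv2.resize(im[190:330,210:370],(640,560),interpolation=cv2.INTER_CUBIC))
E
```

```text
clock: 19.0
tcp_pos: [0.5603, -0.0289, 0.1635]
orientation: [0.0, 3.141, 0.001]
contact_force: [-5.2, -0.1, 12.3]
grip_width: 0.0472
gripper_force: 57.2
clock: 19.5
tcp_pos: [0.5603, -0.0289, 0.1635]
orientation: [0.0, 3.141, 0.001]
contact_force: [-4.3, -1.9, 10.4]
grip_width: 0.0467
gripper_force: 57.1
R 0.03 87 [ 0.5575 -0.0286] res 0.0011
R 0.024 92 [ 0.5575 -0.0294] res 0.0006
flange top z [0.0591 0.0618]
```

View pics/s4.png

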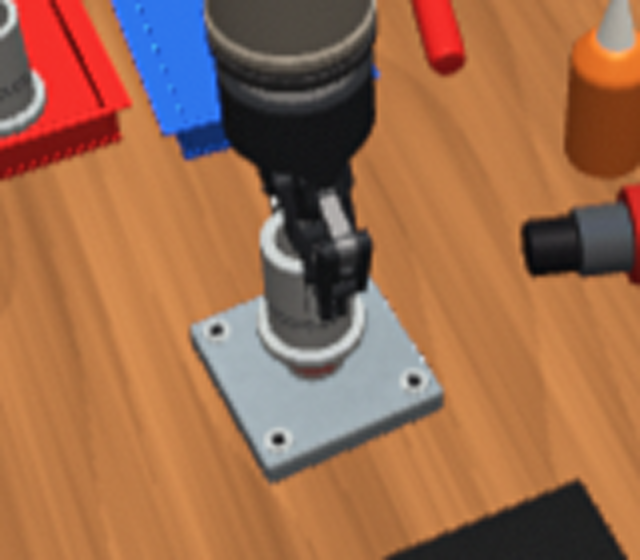

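The flange sits above the red band (crop (312,345)), its top face at z≈0.06. It stopped on the shoulder, so it is good and goes to the blue tray.

```bash
python3 drive.py '[[[0,0,-0.02,0,0,0],[0,0,-0.05,0,0,0],[0,0,-0.08,0,0,0],[0,0,-0.08,0,0,0],[0,0,-0.08,0,0,0]]]'|sed -n 2,4p; python3 drive.py '[[[-0.03,0.2,0,0,0,0],[-0.03,0.2,0,0,0,0],[-0.03,0.2,0,0,0,0],[-0.03,0.2,0,0,0,0],[-0.03,0.2,0,0,0,0]]]'|sed -n 2p; python3 drive.py '[[[0,0,0,0,0,0],[0,0,0,0,0,0]]]'
```

```text
tcp_pos: [0.5597, -0.0286, 0.2416]
orientation: [-0.001, 3.141, 0.001]
contact_force: [-0.1, -0.5, -7.9]
tcp_pos: [0.5883, 0.1819, 0.239]
clock: 20.75
tcp_pos: [0.589, 0.1697, 0.24]
orientation: [-0.001, -3.139, 0.004]
contact_force: [-0.4, -0.9, -5.5]
grip_width: 0.0474
gripper_force: 55.9
```

```bash
python3 drive.py '[[[-0.013,0.08,0,0,0,0],[-0.013,0.08,0,0,0,0],[-0.013,0.08,0.04,0,0,0],[-0.013,0.08,0.08,0,0,0],[-0.013,0.08,0.108,0,0,0]]]'; python3 drive.py '[[[0,0,0,0,0,0],[0,0,0.004,0,0,0],[0,0,0.008,0,0,0],[0,0,0.008,0,0,0]]]'
```

```text
clock: 21.25
tcp_pos: [0.6016, 0.2486, 0.1306]
orientation: [-0.003, -3.138, 0.004]
contact_force: [-0.8, -0.3, -6.6]
grip_width: 0.0473
gripper_force: 55.9
clock: 21.65
tcp_pos: [0.6036, 0.2512, 0.1271]
orientation: [0.001, 3.14, 0.002]
contact_force: [-0.3, 0.9, -5.7]
grip_width: 0.0471
gripper_force: 56.0
```

Floor contact is expected near z 0.1189.

```bash
python3 drive.py '[[[0,0,0.003,0,0,0],[0,0,0.006,0,0,0],[0,0,0.007,0,0,0],[0,0,0.007,0,0,0]]]'; python3 drive.py '[[[0,0,0.001,0,0,0],[0,0,0.002,0,0,0],[0,0,0.002,0,0,0]]]'
```

```text
clock: 22.05
tcp_pos: [0.6029, 0.2514, 0.1191]
orientation: [-0.0, 3.141, 0.0]
contact_force: [-0.8, -1.6, -4.1]
grip_width: 0.0473
gripper_force: 56.0
clock: 22.35
tcp_pos: [0.603, 0.2514, 0.119]
orientation: [0.0, -3.141, -0.002]
contact_force: [-7.3, -2.1, 11.4]
grip_width: 0.0467
gripper_force: 57.6
```

Seated. I'll release, retreat upwards and check.

```bash
python3 drive.py '[[[0,0,0,0,0,0],[0,0,0,0,0,0],[0,0,0,0,0,0],[0,0,0,0,0,0]]]' 0.085|tail -2; python3 drive.py '[[[0,0,-0.04,0,0,0],[0,0,-0.09,0,0,0],[0,0,-0.13,0,0,0],[0,0,-0.13,0,0,0]]]' |sed -n 2p; python3 drive.py '[[[0,-0.2,-0.03,0,0,0],[0,-0.2,-0.03,0,0,0],[0,-0.2,-0.03,0,0,0],[0,-0.2,-0.03,0,0,0],[0,-0.2,-0.03,0,0,0]]]' ;python3 drive.py '[[[0,0,0,0,0,0],[0,0,0,0,0,0],[0,0,0,0,0,0]]]'|tail -1; python3 - <<'E'
from h import *
im,d=camrig.grab_frame("side");cv2.imwrite("pics/s5.png",im)
E
```

```text
grip_width: 0.0852
gripper_force: 0.0
tcp_pos: [0.6061, 0.252, 0.2535]
clock: 23.65
tcp_pos: [0.6029, 0.0419, 0.2779]
orientation: [0.018, 3.14, -0.006]
contact_force: [-0.3, -0.4, 0.7]
grip_width: 0.0846
gripper_force: 0.0
gripper_force: 0.0
```

View pics/s5.png

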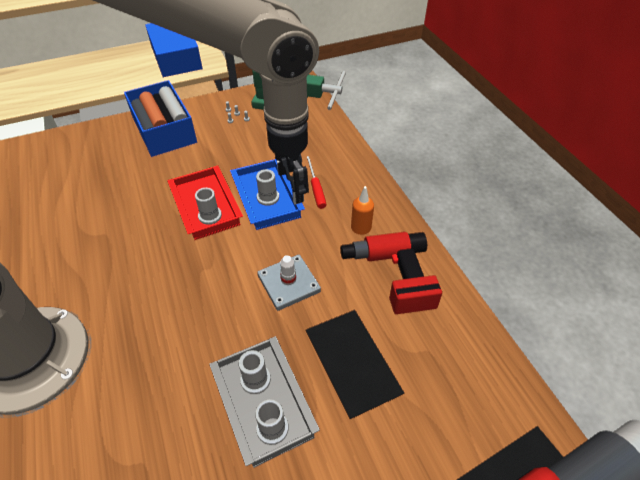

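Both bushings stand upright, one in the red tray at (207,205) and one in the blue at (266,186). The grey tray's bushings and the other tools haven't moved.

```bash
python3 -c "
from bench import r, camrig, status
print(r.hand_in())"
```

```text
the job is handed in; nothing more can be done
None
```

I gauged both mat bushings one at a time and handed the job in: the first slid to the base plate (worn) and stands in the red tray, the second stopped on the no-go shoulder (good) and stands in the blue tray.

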